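# Reverse the ratchet and loosen the vessel plug

## Task

The ratchet wrench on the pressure vessel is still set to tighten. Flip the small direction lever on top of its head right over to the loosening (anticlockwise) side, then swing the handle anticlockwise (seen from above) until the hex plug under it has turned by at least an eighth of a turn, and let go. Leave the two bottles behind the vessels where they stand.

Things in the scene. Friction and masses are not known exactly. Their poses are not given: they have to be found in the camera images.
- ratchet_lever (a joint): direction lever on the ratchet's head, turning about the same vertical axis as the head; rad, measured against the ratchet's handle, positive = anticlockwise seen from above. Its arm points away from the handle. Stops at -0.5 (tighten, roughly where it starts) and +0.5 (loosen); it stays where it is left and moves with 1.5 N at its tab. It counts as flipped above 0.3, where an anticlockwise swing turns the plug; on the tightening side such a swing only clicks round freely
- hex_plug (a joint): the hex plug (dark, 30 mm across flats, z 64 to 76 mm, with a 22 mm long tell-tale tab sticking out over the vessel lid) under the ratchet's head; rad turned, 0 = tight at the start, positive = loosened (anticlockwise from above). With the lever on the loosening side it follows the handle after up to 25 degrees of play (so an eighth of a turn can take a swing of 70 degrees); it turns stiffly (about 6 N at the handle's grip in all) and stays where it is left
- ratchet_axis (a point): point on the vertical turning axis of ratchet, lever and plug, 84 mm above the bench, at mid-height of the ratchet's round steel head (52 mm across, z 74 to 94 mm). The head sits on the squat steel vessel that is bolted to the bench (112 mm across the foot, lid 98 mm across, lid top 60 mm high). Its x axis points from the handle's end to the head, z up. A second vessel alike stands beside it, with a bare plug and no ratchet
- handle_grip (a point): middle of the ratchet handle's grey grip, 125 mm from the turning axis, 84 mm above the bench: a level round bar 19 mm thick from 90 to 170 mm from the axis, free air below it. At the start it points towards the robot, within about 30 degrees; it swings about the axis
- lever_tab (a point): middle of the upright thumb tab at the end of the direction lever, 35 mm from the turning axis, 112 mm above the bench: dark steel, 8 mm thick across the lever, 9 mm along it, standing from z 96 to 122 mm, outside the rim of the head
- media_bottle: clear bottle with a blue screw cap, 56 mm across, 104 mm tall, behind the vessels; origin at the centre of its underside
- buffer_0: white bottle with white screw cap, 54 mm across, 109 mm tall, behind the vessels; origin at the centre of its underside

How it is judged (in metres and radians):
On the way, in this order (a step that is already met when the one before it is completed fails the run):
1. the direction lever is over on the loosening side, before the plug has been turned (value of joint ratchet_lever above 0.3 rad and value of joint hex_plug below 0.5 rad), for 0.2 s.
2. the plug has been turned anticlockwise by about an eighth of a turn (value of joint hex_plug above 0.7 rad), for 0.2 s.
At the end, for the whole second after the job is handed in: the lever is on its loosening side (above 0.3 rad), the plug stands at rest, turned anticlockwise by more than 0.7 rad (about 40 degrees), and both bottles stand upright within 30 mm of where they were (value of joint ratchet_lever above 0.3 rad and value of joint hex_plug above 0.7 rad and velocity of joint hex_plug below 0.05 rad/s); the robot touches nothing.
It fails at once if a bottle is knocked over or shifted by more than 30 mm (distance of any of media_bottle, buffer_0 from where it was at the start of the episode above 0.03 m or angle between any of media_bottle, buffer_0's own z axis and vertical above 0.4 rad).
It also fails if it takes over 46 s, if anything falls off the work surface, if the arm or the gripper's body presses on something with over 40 N, if the wrist force passes 120 N, or if a joint passes its speed limit or range.

## Robot

A 6-joint arm with a two-finger parallel gripper is mounted at the origin on a cart in front of the work surface, level with it; the furniture and walls round the work are solid. World frame = base frame: x ahead of the robot, y to its left, z up, the work surface at z = 0. Lengths are in m, angles in degrees, forces in N, time in s.
With the tool pointing down it reaches from about 0.375 to 0.9 m from the base axis. Payload 3.1 kg.
Tool frame: the origin (TCP) lies at the very end of the fingers, on their centre line; the grasp point (between the pads) lies 19 mm behind it (bot.hold_point_z is the z of the grasp point in the tool frame, in m); z points along the fingers, y is the direction in which the jaws open and shut (so a half turn about z gives the same grasp; the last joint's range is limited). The gripper opens to 87 mm and grips with 3 to 60 N. Pads are 19 mm wide; open, the fingers measure 117 mm over their backs; the gripper's body (75 mm by 190 mm) begins 51 mm behind the grasp point.
Start: joints at [-80.758, 30.224, 82.088, -0, 67.689, -10.227], TCP at [0.208, -0.589, 0.199] pointing down, gripper open.
Joint ranges: [-176.69, 176.69], [-43.24, 126.21], [12.49, 139.97], [-82, 262], [0, 151.66], [-163.58, 163.58]. Speed limits (degrees/s): [159.86, 159.86, 180, 180, 180, 180].

## Interface

Orientations are given as a 3x3 rotation matrix whose columns are the frame's x, y, z axes.
In Python, from rig import bot gives the robot as it stands.
- The arm moves only by the tool servo_tool, never from a script. Its argument "increments" is a list of rows, each a list of 3 entries, a list of its own where there are three numbers: the closure, from 0 (fully open) to 1 (shut), then the shift along the tool's x, y, z in mm, then the turn about the tool's z in degrees. In form: [[claw, [x, y, z], turn], ...]. A call has 1 to 5 rows; each row shifts and turns the commanded pose from where the row before left it, along the tool's axes as they then stand; what a row does not reach is not made up. A row lasts 1/8 s, in which the tool goes at most 62.5 mm and 10.7 degrees, less where a joint would pass 70% of its speed; a pose out of reach is approached as far as the arm can. A call with a gripper value outside its range is refused whole. The fingers move at their own pace and stop on an object; the grip force is fixed at half the most. Time passes only in rows, so rows that do not move let the fingers close. It gives the time, the measured TCP pose, the force and the opening at its end, in the units of the state.
- bot.read_state(): the state, without advancing time (a new reading comes with each control period).
- bot.capture(name): name is "scene" or "top"; returns (picture, depth): 384x512x3 uint8, blue, green, red; 384x512 float32, m along the optical axis (not along the pixel's ray), 0 where there is no reading.
- bot.camera_info(name): a dict with "K" (3x3 intrinsics, pixels), "distortion" ([k1, k2, p1, p2, k3] as OpenCV has them; the pictures are not rectified), "R" (3x3) and "t" (3): a world point X has camera coordinates R X + t. Camera axes: x right, y down, z forward; pixel columns grow to the right and rows downward; lengths in m; the calibration is good to about 2 mm. A picture is of the moment at which its call begins. camera_info takes no time and is no camera call.
- bot.hand_in(): hands the job in, once; it reports no verdict.
Trained networks look in the newest picture that a camera, given by its name, has taken for a name from the list of things; names that differ only in an ending like _2 or _b are one class to them, and where a whole thing is asked for, a point or a joint stands for the part that bears it (a point fixed in the world has none). Each returns a list of dicts, best first, with "p" (0 to 1); they miss things now and then, are a little off and sometimes report something else, mostly with a low value. They report only what shows in the picture. A call takes as long as a camera call.
- bot.find_in(camera, thing): "bbox" ([left, top, right, bottom] in pixels, round what is visible of it).
- bot.trace(camera, thing): "region" (384x512 bool, what is visible of it) and "bbox" ([left, top, right, bottom] in pixels, round what is visible of it).
The state is a dict: "time_s": time; "joint_positions": joint angles; "qvel": joint speeds; "tau": joint torques, N m; "position": TCP position; "tcp_rot": TCP orientation; "force": force on the tool from outside, world axes, zero at the start; "moment": the same for the moment, N m; "opening": opening from 0.0 (shut) to 1.0 (fully open).
Only numpy, scipy, OpenCV 4.12 (cv2) and the standard library are available. Lean on these libraries where they do the work, as an engineer would, in place of code of your own. Each camera call takes 0.05 s, during which the arm holds its last target.

## Working session

There is one attempt and no reset: what is moved stays moved. The work goes in short steps, Python scripts to look and compute and a tool call to move; the robot and the scene stay as the last step left them, time stands still between calls to the robot, and variables do not carry over. Pictures are saved under pics/ and viewed, and the job is handed in when it is done.

Besides the shell and the picture viewer there is one more tool, called in YAML: its name, and indented under it one key for each argument. servo_tool: Moves the arm, as the interface text tells. Its arguments: {"type":"object","properties":{"increments":{"type":"array","items":{"type":"array"}}},"required":["increments"]}

```bash
ls; mkdir -p pics
python3 - <<'E'
from rig import bot
import cv2
s=bot.read_state();print(s)
for c in("scene","top"):
    im,d=bot.capture(c);cv2.imwrite(f"pics/{c}0.png",im)
    import numpy as np
    np.save(f"/tmp/{c}_d.npy",d)
    i=bot.camera_info(c);print(c,i)
    for t in("ratchet_lever","ratchet_axis","handle_grip","lever_tab","hex_plug","media_bottle","buffer_0"):
        print(t,[(r['bbox'],round(r['p'],2)) for r in bot.find_in(c,t)][:3])
E
```

```text
pics
{'time_s': 0.0, 'joint_positions': array([-8.07589775e+01,  3.02784725e+01,  8.21560326e+01,  1.87822593e-03,
        6.76900404e+01, -1.02264259e+01]), 'qvel': array([-0.09593113, -0.02424192, -0.07122833, -0.00271744, -0.01585254,
        0.0842617 ]), 'tau': array([ 1.05116083e-03, -4.40034592e+01, -1.76592243e+01,  6.33698283e-02,
        5.82089857e-02, -1.53938836e-04]), 'position': array([ 0.2082133 , -0.58846923,  0.19847896]), 'tcp_rot': array([[ 9.42835210e-01,  3.33259155e-01, -3.19140680e-04],
       [ 3.33259048e-01, -9.42832850e-01,  2.15038644e-03],
       [ 4.15739651e-04, -2.13381657e-03, -9.99997637e-01]]), 'force': array([ 1.14887433, -0.39044706,  0.47821719]), 'moment': array([ 0.00755702, -0.01712089, -0.01111277]), 'opening': 1.0014733056332585}
scene {'K': array([[400.03058854,   0.        , 254.66739244],
       [  0.        , 400.03058854, 187.11523054],
       [  0.        ,   0.        ,   1.        ]]), 'distortion': array([-0.1207131,  0.       ,  0.       ,  0.       ,  0.       ]), 'R': array([[-0.87513744, -0.4837998 , -0.00849826],
       [-0.23
[... 596 characters left out ...]
  0.        , 246.80867358],
       [  0.        , 404.75503777, 191.27663793],
       [  0.        ,   0.        ,   1.        ]]), 'distortion': array([0.01757197, 0.        , 0.        , 0.        , 0.        ]), 'R': array([[-0.09929607, -0.99503484, -0.00677898],
       [-0.96442871,  0.09791465, -0.2455402 ],
       [ 0.24498482, -0.01784334, -0.96936271]]), 't': array([-0.06832036,  0.58121188,  0.87003923])}
ratchet_lever [([145.5, 192.6, 154.3, 214.9], 0.46)]
ratchet_axis [([138.1, 197.8, 171.5, 286.1], 0.57)]
handle_grip [([139.3, 192.9, 171.1, 286.9], 0.61)]
lever_tab []
hex_plug []
media_bottle [([197.0, 125.3, 227.9, 160.9], 0.78)]
buffer_0 [([293.7, 130.4, 317.6, 157.1], 0.98)]
```

Run:
```python
import cv2
a=cv2.imread("pics/scene0.png");b=cv2.imread("pics/top0.png")
cv2.imwrite("pics/scene0c.png",cv2.resize(a[120:320,150:370],None,fx=3,fy=3,interpolation=cv2.INTER_CUBIC))
cv2.imwrite("pics/top0c.png",cv2.resize(b[110:300,110:340],None,fx=3,fy=3,interpolation=cv2.INTER_CUBIC))
```

```text
(no output)
```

View pics/scene0c.png

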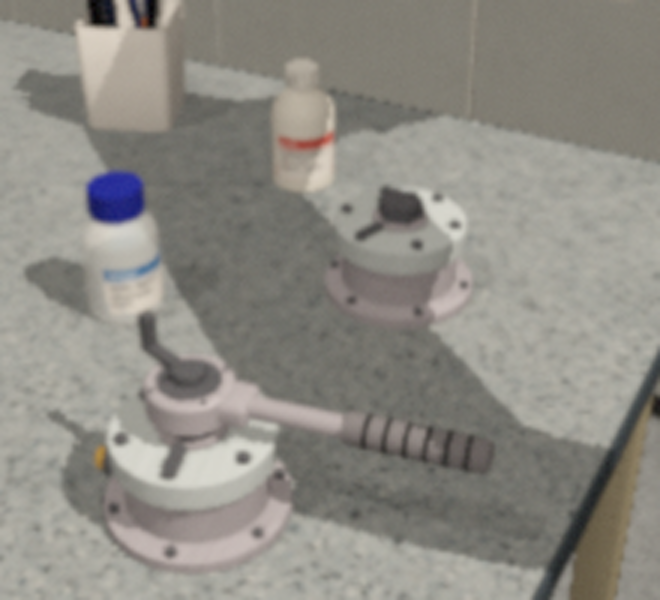

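View pics/top0c.png

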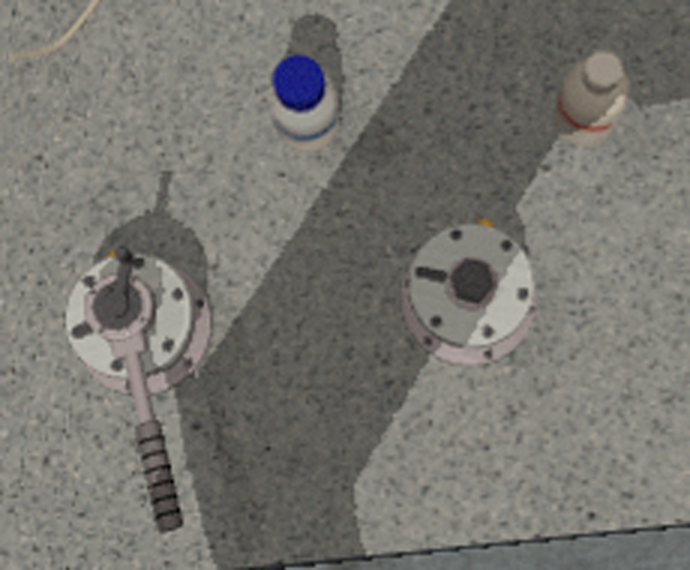

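View pics/top0.png

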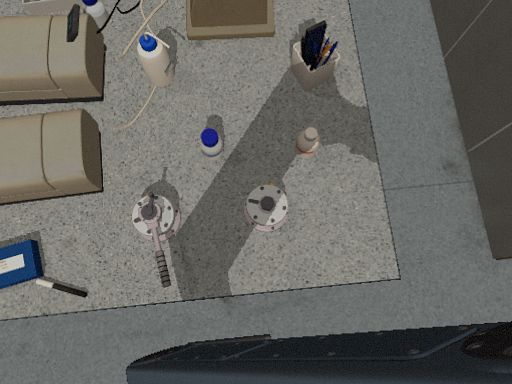

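```bash
cat > h.py <<'E'
from rig import bot
import numpy as np, cv2
def ray(c,uv):
    i=bot.camera_info(c);n=cv2.undistortPoints(np.array([[uv]],float),i['K'],i['distortion'])[0,0]
    R=i['R'];return -R.T@i['t'], R.T@np.array([n[0],n[1],1.])
def atz(c,uv,z):
    o,d=ray(c,uv);return o+d*(z-o[2])/d[2]
def proj(c,X):
    i=bot.camera_info(c);return cv2.projectPoints(np.atleast_2d(np.array(X,float)),cv2.Rodrigues(i['R'])[0],i['t'],i['K'],i['distortion'])[0][:,0]
def two(a,b):
    (o1,d1),(o2,d2)=ray("scene",a),ray("top",b)
    s=np.linalg.lstsq(np.c_[d1,-d2],o2-o1,rcond=None)[0]
    p,q=o1+s[0]*d1,o2+s[1]*d2;return (p+q)/2,np.linalg.norm(p-q)
E
python3 - <<'E'
from h import *
T=lambda x,y:(110+(x+.5)/3-.5,110+(y+.5)/3-.5)
S=lambda x,y:(150+(x+.5)/3-.5,120+(y+.5)/3-.5)
for n,p,z in(("head",(119,302),.094),("gripend",(171,524),.084),("gripstart",(149,427),.084),("tab",(124,253),.122),("bottle",(298,82),.104),("buf",(604,68),.109),("v2plug",(474,281),.076)):
    print(n,"top",atz("top",T(*p),z).round(4))
for n,p,z in(("head",(191,377),.096),("gripend",(483,455),.084),("gripstart",(352,428),.084),("tab",(147,318),.122)):
    print(n,"scene",atz("scene",S(*p),z).round(4))
print(two(S(147,318),T(124,253)),two(S(483,455),T(171,524)))
E
```

```text
head top [0.5441 0.0965 0.094 ]
gripend top [0.3787 0.0678 0.084 ]
gripstart top [0.45   0.0805 0.084 ]
tab top [0.574  0.0849 0.122 ]
bottle top [ 0.7019 -0.051   0.104 ]
buf top [ 0.6872 -0.2873  0.109 ]
v2plug top [ 0.5372 -0.171   0.076 ]
head scene [0.5406 0.0981 0.096 ]
gripend scene [0.3792 0.0685 0.084 ]
gripstart scene [0.4493 0.0814 0.084 ]
tab scene [0.5716 0.0928 0.122 ]
(array([0.57605148, 0.08648129, 0.1163986 ]), np.float64(0.0011336412695207231)) (array([0.37903397, 0.06801779, 0.0835903 ]), np.float64(0.0007243809011181229))
```

servo_tool:
  increments:
    - [1,[0,0,0],9.5]
    - [1,[30,-36,0],0]
    - [1,[40,-45,0],0]
    - [1,[40,-45,0],0]
    - [1,[40,-45,0],0]

```text
time_s: 1.42
position: [0.3273, -0.3934, 0.1996]
tcp_rot: [[0.985, 0.172, 0.001], [0.172, -0.985, -0.001], [0.0, 0.001, -1.0]]
force: [1.3, -0.4, 0.2]
opening: 0.518
```

servo_tool:
  increments:
    - [1,[40,-45,0],0]
    - [1,[40,-45,0],0]
    - [1,[40,-45,0],0]
    - [1,[40,-45,0],0]
    - [1,[40,-45,0],0]

```text
time_s: 2.05
position: [0.4856, -0.137, 0.1998]
tcp_rot: [[0.985, 0.173, 0.001], [0.173, -0.985, -0.001], [0.001, 0.001, -1.0]]
force: [0.3, -0.7, 0.3]
opening: 0.019
```

```bash
cat >> h.py <<'E'
def rep(target,yaw):
    s=bot.read_state();R=s['tcp_rot'];x=R[:,0]
    print("t",s['time_s'],"pos",s['position'].round(4),"yaw",np.degrees(np.arctan2(x[1],x[0])).round(2),"F",s['force'].round(1),"op",round(s['opening'],3))
    dy=np.radians(yaw)-np.arctan2(x[1],x[0])
    print("tool shift mm",(R.T@(np.array(target)-s['position'])*1e3).round(1),"turn",-np.degrees(dy).round(2))
E
python3 -c "
from h import *
rep([.5821,.0571,.199],10)"
```

```text
t 2.05 pos [ 0.4856 -0.137   0.1998] yaw 9.96 F [ 0.3 -0.7  0.3] op 0.019
tool shift mm [ 128.6 -174.5    0.8] turn -0.04
```

servo_tool:
  increments:
    - [1,[35,-45,0],0]
    - [1,[35,-45,0],0]
    - [1,[20,-30,0],0]
    - [1,[0,0,0],0]
    - [1,[0,0,0],0]

```text
time_s: 2.68
position: [0.552, -0.0053, 0.1994]
tcp_rot: [[0.985, 0.173, -0.001], [0.173, -0.985, -0.001], [-0.001, 0.0, -1.0]]
force: [-0.8, -0.5, 0.3]
opening: 0.006
```

```bash
python3 -c "
from h import *
rep([.5821,.0571,.108],10)
im,d=bot.capture('scene');cv2.imwrite('pics/s1.png',cv2.resize(im[120:320,150:370],None,fx=3,fy=3))
"
```

```text
t 2.675 pos [ 0.552  -0.0053  0.1994] yaw 9.99 F [-0.8 -0.5  0.3] op 0.006
tool shift mm [ 40.6 -56.2  91.3] turn -0.01
```

View pics/s1.png

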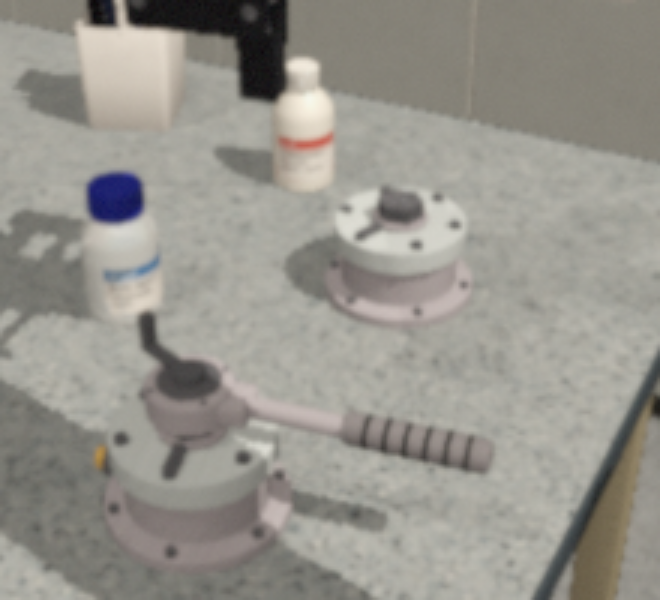

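servo_tool:
  increments:
    - [1,[20,-28,0],0]
    - [1,[20.5,-28,20],0]
    - [1,[0,0,35],0]
    - [1,[0,0,36],0]
    - [1,[0,0,0],0]

```text
time_s: 3.35
position: [0.5798, 0.0561, 0.106]
tcp_rot: [[0.985, 0.171, -0.007], [0.171, -0.985, 0.0], [-0.007, -0.002, -1.0]]
force: [-0.3, -0.8, 0.3]
opening: 0.006
```

```bash
python3 -c "
from h import *
rep([.5821,.0571,.108],10)
for c in('scene','top'):
  im,d=bot.capture(c);y,x=(170,150) if c=='scene' else (160,100)
  cv2.imwrite(f'pics/{c}2.png',cv2.resize(im[y:y+110,x:x+130],None,fx=5,fy=5,interpolation=cv2.INTER_CUBIC))
"
```

```text
t 3.35 pos [0.5798 0.0561 0.106 ] yaw 9.85 F [-0.3 -0.8  0.3] op 0.006
tool shift mm [ 2.4 -0.6 -2. ] turn -0.15
```

View pics/scene2.png

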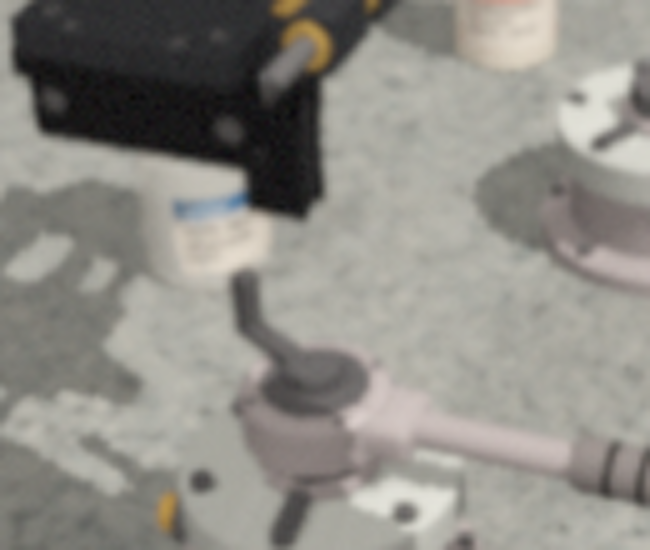

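View pics/top2.png

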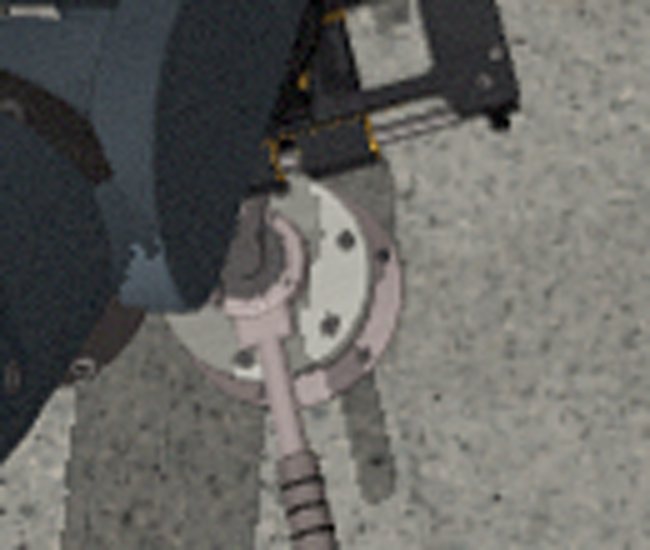

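servo_tool:
  increments:
    - [1,[2,-8,-1],0]
    - [1,[0,-8,0],0]
    - [1,[0,-7,0],0]
    - [1,[0,-6,0],0]
    - [1,[0,-5,0],0]

```text
time_s: 4.08
position: [0.5785, 0.0918, 0.1095]
tcp_rot: [[0.985, 0.174, -0.0], [0.174, -0.985, 0.0], [-0.0, -0.0, -1.0]]
force: [0.6, -0.7, -0.2]
opening: 0.005
```

```bash
python3 -c "
from h import *
rep([.5821,.0571,.108],10)
for c in('scene','top'):
  im,d=bot.capture(c);y,x=(170,150) if c=='scene' else (160,100)
  cv2.imwrite(f'pics/{c}3.png',cv2.resize(im[y:y+110,x:x+130],None,fx=5,fy=5,interpolation=cv2.INTER_CUBIC))
"
```

```text
t 4.075 pos [0.5785 0.0918 0.1095] yaw 10.0 F [ 0.6 -0.7 -0.2] op 0.005
tool shift mm [-2.5 34.8  1.5] turn 0.0
```

View pics/scene3.png

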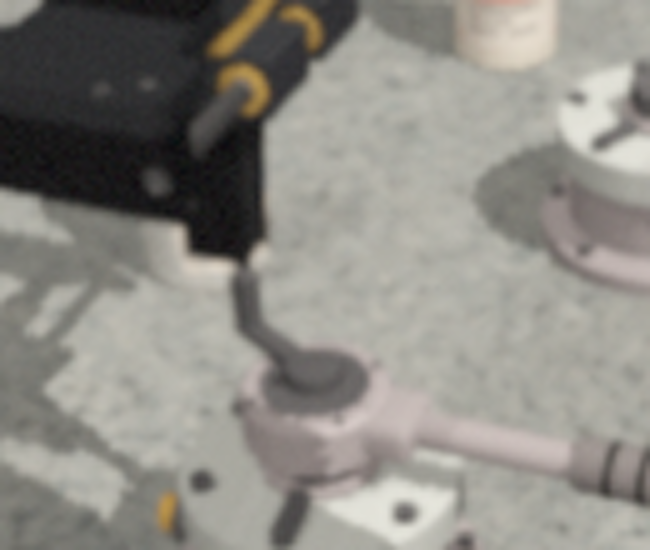

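View pics/top3.png

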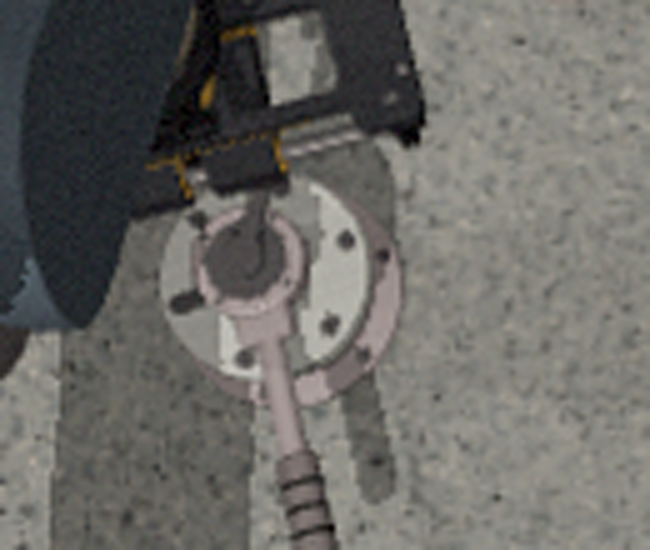

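```bash
python3 -c "
from h import *
s=bot.read_state();p=s['position']
for c,(x,y) in(('scene',(150,170)),('top',(100,160))):
  for n,X in(('tcp',p),('tabtop',[.5767,.0876,.122]),('tabbot',[.5767,.0876,.096]),('head',[.543,.097,.094])):
    print(c,n,((proj(c,X)[0]-[x,y])*5).round(0))
for c in('scene','top'):
  d=bot.capture(c)[1]
  if c=='scene': print(d[215:236:3,185:206:3].round(3))
"
```

```text
scene tcp [232. 302.]
scene tabtop [240. 266.]
scene tabbot [246. 329.]
scene head [313. 378.]
top tcp [246. 169.]
top tabtop [249. 165.]
top tabbot [262. 179.]
top head [246. 254.]
[[0.85  0.649 0.645 0.644 0.644 0.655 0.873]
 [0.852 0.655 0.649 0.648 0.645 0.658 0.665]
 [0.855 0.855 0.657 0.651 0.65  0.867 0.882]
 [0.86  0.861 0.86  0.863 0.666 0.668 0.885]
 [0.865 0.862 0.861 0.867 0.668 0.667 0.868]
 [0.859 0.861 0.861 0.862 0.669 0.674 0.86 ]
 [0.85  0.854 0.851 0.852 0.675 0.673 0.849]]
```

```bash
python3 -c "
from h import *
print(bot.read_state()['position'])
d=bot.capture('scene')[1]
np.set_printoptions(suppress=True)
def X(u,v):
  i=bot.camera_info('scene');o,r=ray('scene',(u,v));return (o+r*d[v,u]).round(4)
for u,v in((190,215),(190,219),(194,210),(194,219),(194,221),(197,221),(199,221),(199,216),(199,210),(199,225),(199,230)):print(u,v,d[v,u],X(u,v))
dt=bot.capture('top')[1]
"
```

```text
[0.57864052 0.09121575 0.10938173]
190 215 0.64904845 [0.5807 0.1012 0.1453]
190 219 0.6530214 [0.5813 0.1015 0.1374]
194 210 0.63996375 [0.5719 0.1004 0.1572]
194 219 0.649189 [0.5735 0.1008 0.1395]
194 221 0.6541307 [0.5754 0.099  0.1338]
197 221 0.6512911 [0.5696 0.0984 0.1354]
199 221 0.65176505 [0.567  0.0965 0.1351]
199 216 0.649315 [0.5675 0.0946 0.1436]
199 210 0.6496065 [0.57   0.0901 0.152 ]
199 225 0.6645863 [0.5722 0.091  0.1221]
199 230 0.66950065 [0.5728 0.0915 0.1119]
```

servo_tool:
  increments:
    - [1,[0,15,0],0]
    - [1,[0,20,0],0]
    - [0.3,[0,0,0],0]
    - [0.3,[0,0,0],0]
    - [0.3,[0,0,0],0]

```text
time_s: 5.0
position: [0.5845, 0.0569, 0.1094]
tcp_rot: [[0.985, 0.173, -0.0], [0.173, -0.985, 0.0], [-0.0, -0.0, -1.0]]
force: [-0.0, 0.7, -0.0]
opening: 0.262
```

```bash
python3 -c "
from h import *
s=bot.read_state();print(s['position'],s['opening'],s['joint_positions'])
im,d=bot.capture('scene');np.save('/tmp/d4.npy',d)
y,x=170,150
cv2.imwrite('pics/s4.png',cv2.resize(im[y-50:y+110,x:x+160],None,fx=4,fy=4,interpolation=cv2.INTER_CUBIC))
print(((proj('scene',s['position'])[0]-[x,y-50])*4))
"
```

```text
[0.58448793 0.05687412 0.10939285] 0.2615646437319081 [-5.34230110e+00  3.39788144e+01  9.23195302e+01  9.99953745e-03
  5.37215660e+01  7.46786314e+01]
[221.05046203 396.80518705]
```

View pics/s4.png

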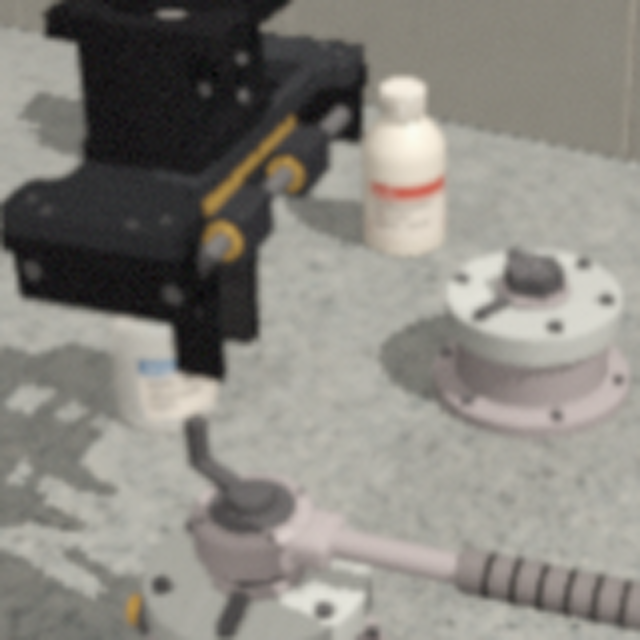

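```bash
python3 -c "
from h import *
np.set_printoptions(suppress=True)
d=np.load('/tmp/d4.npy');s=bot.read_state();p=s['position'];R=s['tcp_rot']
i=bot.camera_info('scene');v,u=np.mgrid[150:225,150:230]
n=cv2.undistortPoints(np.c_[u.ravel(),v.ravel()].astype(float),i['K'],i['distortion'])[:,0]
z=d[v,u].ravel();C=np.c_[n,np.ones(len(n))]*z[:,None];W=(C-i['t'])@i['R']
T=(W-p)@R*1e3
m=(np.abs(T[:,0])<60)&(np.abs(T[:,1])<60)&(T[:,2]>-80)&(T[:,2]<15)&(z>.3)
T=T[m]
for lo in range(-80,15,6):
  q=T[(T[:,2]>=lo)&(T[:,2]<lo+6)]
  if len(q):print(lo,len(q),'x',np.percentile(q[:,0],[2,98]).round(0),'y',np.percentile(q[:,1],[2,98]).round(0), np.histogram(q[:,1],bins=range(-60,61,10))[0])
"
```

```text
-80 9 x [-11. -10.] y [-28. -19.] [0 0 0 7 2 0 0 0 0 0 0 0]
-74 14 x [-12.  -8.] y [-27. -12.] [ 0  0  0 10  4  0  0  0  0  0  0  0]
-68 20 x [-12.  -8.] y [-27.  21.] [ 0  0  0 11  6  0  0  2  1  0  0  0]
-62 39 x [-11.   2.] y [-24.  22.] [ 0  0  0  8  4  0  2 22  3  0  0  0]
-56 45 x [-11.   2.] y [-24.  22.] [ 0  0  0 13  2  0  0 28  2  0  0  0]
-50 51 x [-11.   9.] y [-22.  17.] [ 0  0  0 21  4  0  0 26  0  0  0  0]
-44 70 x [-11.  11.] y [-22.  16.] [ 0  0  0 28 14  0  0 28  0  0  0  0]
-38 73 x [-11.   9.] y [-22.  20.] [ 0  0  0 26 14  0  2 29  2  0  0  0]
-32 70 x [-11.  11.] y [-22.  18.] [ 0  0  0 31 14  0  6 19  0  0  0  0]
-26 40 x [-11.  10.] y [-22.  18.] [ 0  0  0 15  7  0  2 16  0  0  0  0]
-14 10 x [-6.  3.] y [-34. -30.] [0 0 9 1 0 0 0 0 0 0 0 0]
```

servo_tool:
  increments:
    - [1,[0,0,0],0]
    - [1,[0,0,10],0]
    - [1,[0,0,12],0]
    - [1,[0,-8,0],0]
    - [1,[0,0,0],0]

```text
time_s: 5.68
position: [0.5829, 0.0653, 0.0871]
tcp_rot: [[0.985, 0.174, -0.001], [0.174, -0.985, 0.0], [-0.001, -0.0, -1.0]]
force: [0.3, -0.1, 0.2]
opening: 0.016
```

```bash
python3 -c "
from h import *
s=bot.read_state();print(bot.hold_point_z,s['position'],s['opening'],s['force'])
im,d=bot.capture('scene')
y,x=170,150
cv2.imwrite('pics/s5.png',cv2.resize(im[y-50:y+110,x:x+160],None,fx=4,fy=4,interpolation=cv2.INTER_CUBIC))
"
```

```text
-0.0187 [0.58287006 0.06532053 0.08705572] 0.015807754955963715 [ 0.25844422 -0.10294712  0.15271517]
```

View pics/s5.png

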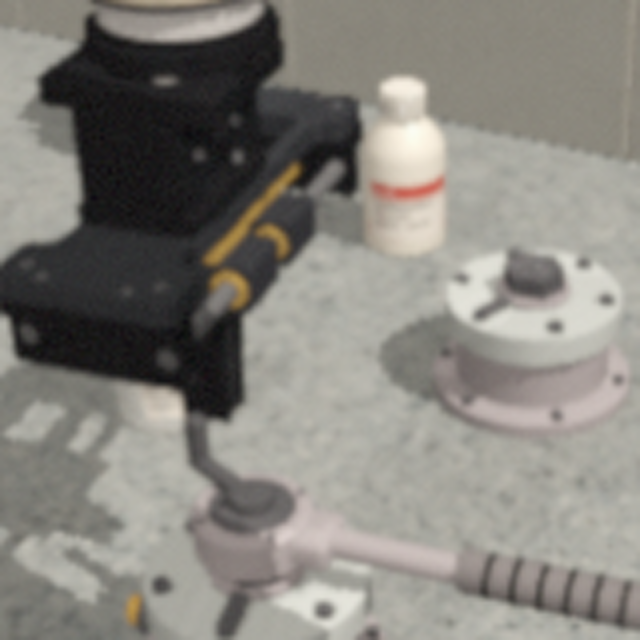

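servo_tool:
  increments:
    - [1,[0,-6,0],0]
    - [1,[0,-6,0],0]
    - [1,[0,-6,0],0]
    - [1,[0,-5,0],0]
    - [1,[0,0,0],0]

```text
time_s: 6.35
position: [0.5789, 0.0878, 0.0875]
tcp_rot: [[0.985, 0.174, -0.001], [0.174, -0.985, 0.0], [-0.001, -0.001, -1.0]]
force: [0.2, -0.4, -0.9]
opening: 0.005
```

```bash
python3 -c "
from h import *
s=bot.read_state();print(s['position'],s['opening'],s['force'])
for c,(x,y) in(('scene',(150,170)),('top',(100,160))):
  im,d=bot.capture(c)
  cv2.imwrite(f'pics/{c}6.png',cv2.resize(im[y:y+110,x:x+130],None,fx=4,fy=4,interpolation=cv2.INTER_CUBIC))
"
```

```text
[0.57885495 0.08784679 0.08747926] 0.00548787227998146 [ 0.23962613 -0.42320986 -0.94074274]
```

View pics/scene6.png

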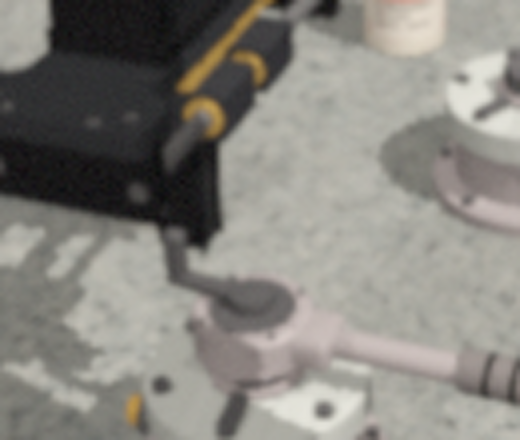

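View pics/top6.png

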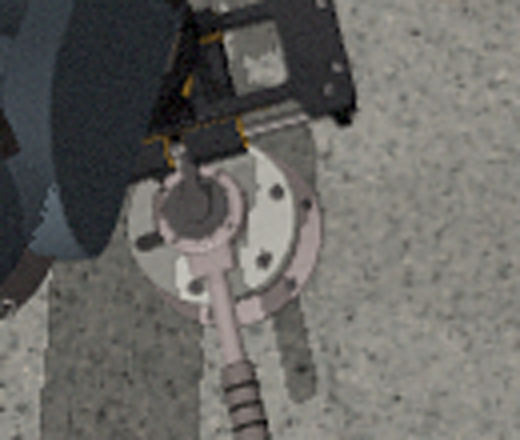

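servo_tool:
  increments:
    - [1,[0,-5,0],0]
    - [1,[0,-5,0],0]
    - [1,[0,-4,0],0]
    - [1,[0,-2,0],0]
    - [1,[0,0,0],0]

```text
time_s: 7.08
position: [0.576, 0.1032, 0.0873]
tcp_rot: [[0.985, 0.173, -0.001], [0.173, -0.985, 0.0], [-0.001, -0.0, -1.0]]
force: [-0.6, -1.4, 0.1]
opening: 0.005
```

```bash
python3 -c "
from h import *
s=bot.read_state();print(s['position'],s['opening'],s['force'])
for c,(x,y) in(('scene',(150,170)),('top',(100,160))):
  im,d=bot.capture(c)
  cv2.imwrite(f'pics/{c}7.png',cv2.resize(im[y:y+110,x:x+130],None,fx=4,fy=4,interpolation=cv2.INTER_CUBIC))
for a in(.2,.3,.4,.5):
  th=np.radians(10)+a;print(a,[((proj(c,[.543+.035*np.cos(th),.097+.035*np.sin(th),.122])[0]-o)*4).round() for c,o in(('scene',(150,170)),('top',(100,160)))])
"
```

```text
[0.57598686 0.10324013 0.08729893] 0.0047718908833320394 [-0.58062959 -1.40430666  0.12357506]
0.2 [array([162., 241.]), array([159., 138.])]
0.3 [array([161., 246.]), array([153., 141.])]
0.4 [array([160., 251.]), array([147., 144.])]
0.5 [array([159., 256.]), array([142., 149.])]
```

View pics/scene7.png

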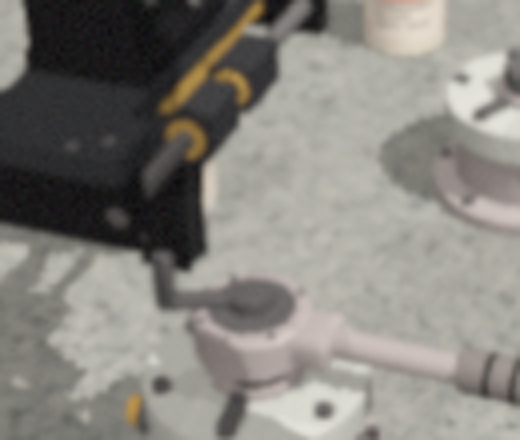

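View pics/top7.png

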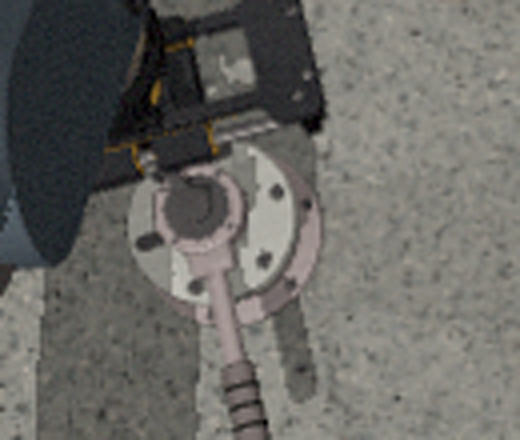

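servo_tool:
  increments:
    - [1,[0,-2,0],0]
    - [1,[0,-1.5,0],0]
    - [1,[0,0,0],0]
    - [1,[0,0,0],0]

```text
time_s: 7.68
position: [0.5758, 0.1063, 0.0874]
tcp_rot: [[0.985, 0.173, -0.0], [0.173, -0.985, -0.0], [-0.0, 0.0, -1.0]]
force: [-1.8, -2.4, 0.6]
opening: 0.006
```

```bash
python3 -c "
from h import *
s=bot.read_state();print(s['position'],s['opening'],s['force'])
"
```

```text
[0.57581182 0.10634537 0.08742298] 0.005859522103287591 [-1.84959593 -2.39444355  0.64430123]
```

Back off, rise, and look.

servo_tool:
  increments:
    - [1,[0,10,0],0]
    - [1,[0,10,-10],0]
    - [1,[0,10,-40],0]
    - [1,[-40,20,-40],0]
    - [1,[-45,10,0],0]

```text
time_s: 8.3
position: [0.5061, 0.0307, 0.1814]
tcp_rot: [[0.985, 0.172, 0.011], [0.172, -0.985, -0.002], [0.01, 0.003, -1.0]]
force: [-0.5, 0.2, -0.2]
opening: 0.007
```

```bash
python3 -c "
from h import *
s=bot.read_state();print(s['position'],s['opening'],s['force'])
for c,(x,y) in(('scene',(150,150)),('top',(100,160))):
  im,d=bot.capture(c)
  cv2.imwrite(f'pics/{c}8.png',cv2.resize(im[y:y+140,x:x+180],None,fx=4,fy=4,interpolation=cv2.INTER_CUBIC))
"
```

```text
[0.50612002 0.03074151 0.18137657] 0.00666618190357373 [-0.53870312  0.16397795 -0.21310971]
```

View pics/scene8.png

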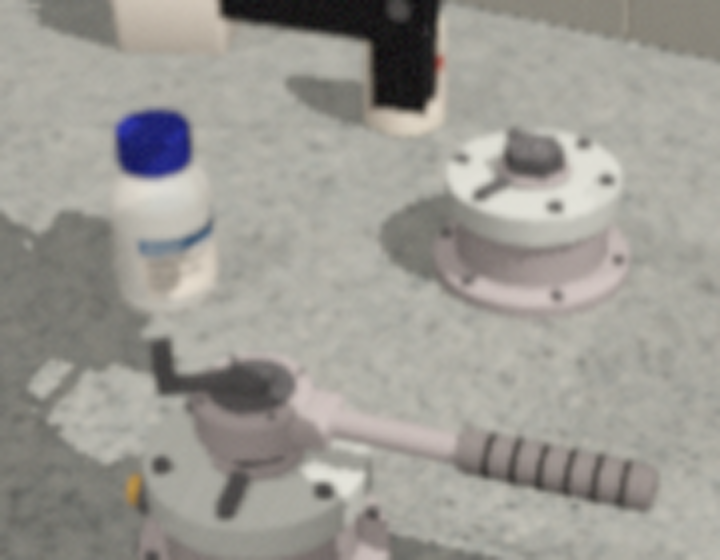

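View pics/top8.png

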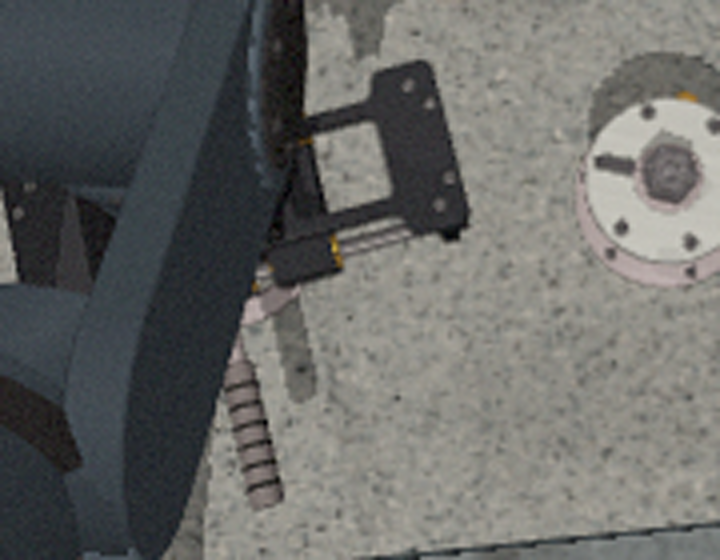

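servo_tool:
  increments:
    - [0.5,[-38,-29,0],0]
    - [0.5,[-38,-29,0],0]
    - [0.5,[0,0,20],0]
    - [0.5,[0,0,0],0]
    - [0.5,[0,0,0],0]

```text
time_s: 9.02
position: [0.4194, 0.0763, 0.1581]
tcp_rot: [[0.985, 0.173, 0.002], [0.173, -0.985, 0.0], [0.002, 0.0, -1.0]]
force: [-0.4, 0.1, -0.1]
opening: 0.463
```

```bash
python3 -c "
from h import *
rep([.4194,.0753,.046],10)
for c,(x,y) in(('scene',(170,110)),):
  im,d=bot.capture(c)
  cv2.imwrite(f'pics/{c}9.png',cv2.resize(im[y:y+190,x:x+220],None,fx=3,fy=3,interpolation=cv2.INTER_CUBIC))
"
```

```text
t 9.025 pos [0.4194 0.0763 0.1581] yaw 9.93 F [-0.4  0.1 -0.1] op 0.463
tool shift mm [ -0.4   0.9 112.1] turn -0.07
```

View pics/scene9.png

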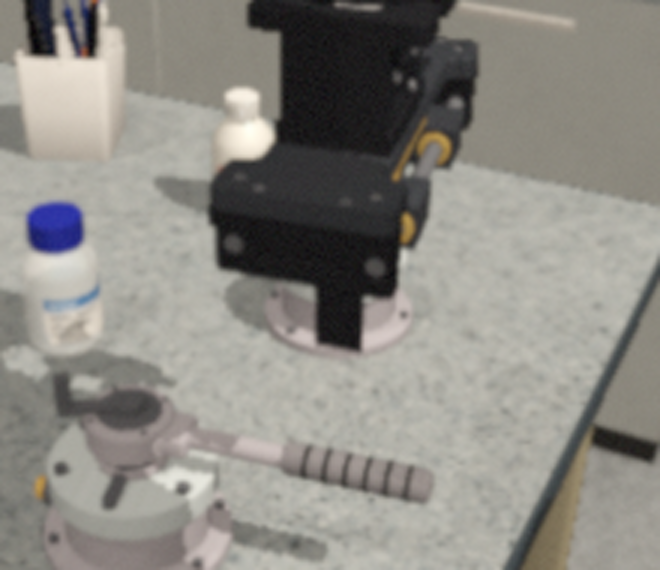

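servo_tool:
  increments:
    - [0.5,[0,1,30],0]
    - [0.5,[0,0,30],0]
    - [0.5,[0,0,20],0]
    - [0.5,[0,0,15],0]
    - [0.5,[0,0,0],0]

```text
time_s: 9.7
position: [0.4184, 0.0753, 0.0619]
tcp_rot: [[0.985, 0.172, -0.001], [0.172, -0.985, 0.0], [-0.001, -0.0, -1.0]]
force: [0.1, -0.4, 0.1]
opening: 0.499
```

```bash
python3 -c "
from h import *
rep([.4194,.0753,.046],10)
for c,(x,y) in(('scene',(170,110)),):
  im,d=bot.capture(c)
  cv2.imwrite(f'pics/{c}10.png',cv2.resize(im[y:y+190,x:x+220],None,fx=3,fy=3,interpolation=cv2.INTER_CUBIC))
"
```

```text
t 9.7 pos [0.4184 0.0753 0.0619] yaw 9.93 F [ 0.1 -0.4  0.1] op 0.499
tool shift mm [ 1.   0.2 15.9] turn -0.07
```

View pics/scene10.png

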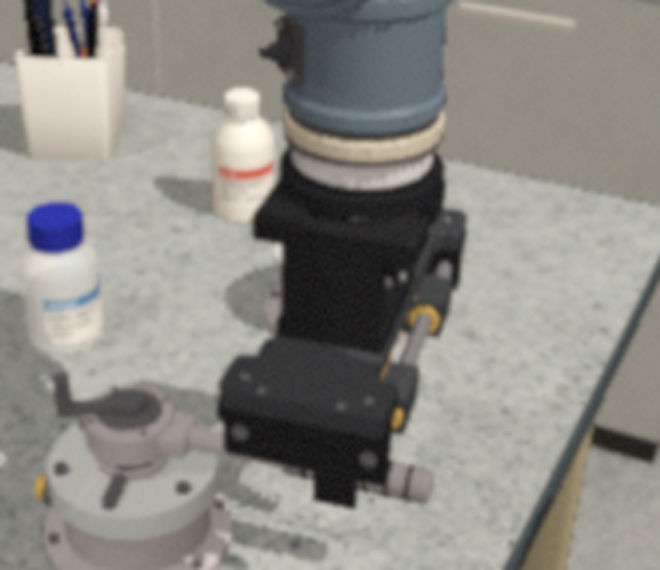

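servo_tool:
  increments:
    - [0.5,[0,0,6],0]
    - [0.5,[0,0,5],0]
    - [0.68,[0,0,0],0]
    - [0.68,[0,0,0],0]
    - [0.68,[0,0,0],0]

```text
time_s: 10.38
position: [0.418, 0.0756, 0.0516]
tcp_rot: [[0.985, 0.173, 0.0], [0.173, -0.985, -0.0], [0.0, 0.0, -1.0]]
force: [0.5, 0.1, 0.7]
opening: 0.333
```

```bash
python3 -c "
from h import *
rep([.4194,.0753,.046],10)"
```

```text
t 10.375 pos [0.418  0.0756 0.0516] yaw 9.97 F [0.5 0.1 0.7] op 0.333
tool shift mm [1.3 0.5 5.6] turn -0.03
```

servo_tool:
  increments:
    - [0.68,[0.3,8.7,0],-4]
    - [0.68,[0.3,8.7,0],-4]
    - [0.68,[0.3,8.7,0],-4]
    - [0.68,[0.3,8.7,0],-4]
    - [0.68,[0.3,8.7,0],-4]

```text
time_s: 11.0
position: [0.432, 0.0357, 0.0515]
tcp_rot: [[0.866, 0.5, -0.001], [0.5, -0.866, 0.002], [-0.0, -0.002, -1.0]]
force: [0.3, 5.2, 0.3]
opening: 0.321
```

```bash
cat >> h.py <<'E'
def arc():
    s=bot.read_state();x=s['tcp_rot'][:,0];yaw=np.arctan2(x[1],x[0])
    v=s['position'][:2]-[.5425,.097]
    print("yaw",np.degrees(yaw).round(1),"r",np.hypot(*v).round(4),"bearing",(np.degrees(np.arctan2(v[1],v[0]))%360-180).round(1),"z",s['position'][2].round(4),"F",s['force'].round(1),"op",s['opening'].round(3),"t",s['time_s'])
E
python3 -c "
from h import *
arc()
for c,(x,y) in(('scene',(170,110)),):
  im,d=bot.capture(c)
  cv2.imwrite(f'pics/{c}11.png',cv2.resize(im[y:y+190,x:x+220],None,fx=3,fy=3,interpolation=cv2.INTER_CUBIC))
"
```

```text
Traceback (most recent call last):
  File "h.py", line 22, in arc
    print("yaw",np.degrees(yaw).round(1),"r",np.hypot(*v).round(4),"bearing",(np.degrees(np.arctan2(v[1],v[0]))%360-180).round(1),"z",s['position'][2].round(4),"F",s['force'].round(1),"op",s['opening'].round(3),"t",s['time_s'])
                                                                                                                                                                                             ^^^^^^^^^^^^^^^^^^
AttributeError: 'float' object has no attribute 'round'
```

```bash
sed -i "s/s\['opening'\].round(3)/round(s['opening'],3)/" h.py
python3 -c "
from h import *
arc()
for c,(x,y) in(('scene',(170,110)),):
  im,d=bot.capture(c)
  cv2.imwrite(f'pics/{c}11.png',cv2.resize(im[y:y+190,x:x+220],None,fx=3,fy=3,interpolation=cv2.INTER_CUBIC))
"
```

```text
yaw 30.0 r 0.1264 bearing 29.0 z 0.0515 F [0.3 5.2 0.3] op 0.321 t 11.0
```

View pics/scene11.png

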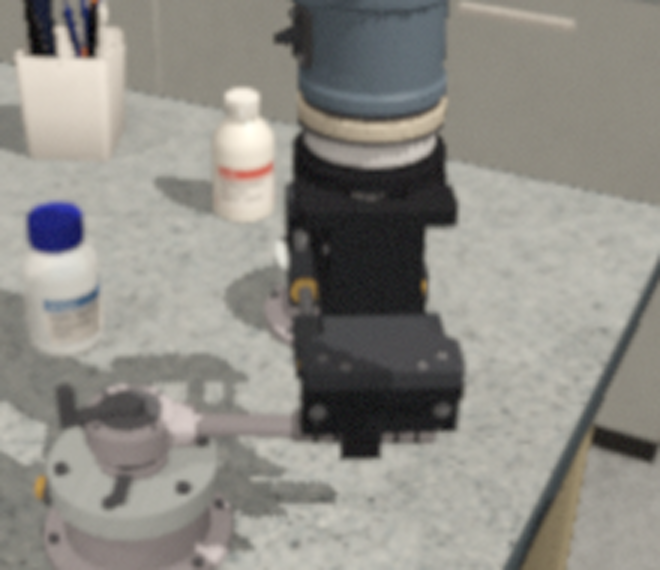

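servo_tool:
  increments:
    - [0.68,[0.3,8.7,0],-4]
    - [0.68,[0.3,8.7,0],-4]
    - [0.68,[0.3,8.7,0],-4]
    - [0.68,[0.3,8.7,0],-4]
    - [0.68,[0.3,8.7,0],-4]

```text
time_s: 11.68
position: [0.4582, 0.003, 0.0513]
tcp_rot: [[0.643, 0.766, -0.005], [0.766, -0.643, 0.002], [-0.001, -0.005, -1.0]]
force: [-1.5, 4.8, 2.1]
opening: 0.32
```

```bash
python3 -c "
from h import *
arc()"
```

```text
yaw 50.0 r 0.1262 bearing 48.1 z 0.0513 F [-1.5  4.8  2.1] op 0.32 t 11.675
```

servo_tool:
  increments:
    - [0.68,[0.3,9,0],-4]
    - [0.68,[0.3,9,0],-4]
    - [0.68,[0.3,9,0],-4]
    - [0.68,[0.3,9,0],-4]
    - [0.68,[0.3,9,0],-4]

```text
time_s: 12.3
position: [0.4953, -0.0196, 0.0511]
tcp_rot: [[0.341, 0.94, -0.008], [0.94, -0.341, 0.002], [-0.001, -0.008, -1.0]]
force: [-5.1, 1.2, 2.7]
opening: 0.325
```

```bash
python3 -c "
from h import *
arc()
for c,(x,y) in(('scene',(170,110)),('top',(100,120))):
  im,d=bot.capture(c)
  cv2.imwrite(f'pics/{c}12.png',cv2.resize(im[y:y+190,x:x+220],None,fx=3,fy=3,interpolation=cv2.INTER_CUBIC))
"
```

```text
yaw 70.1 r 0.1258 bearing 67.9 z 0.0511 F [-5.1  1.2  2.7] op 0.325 t 12.3
```

View pics/scene12.png

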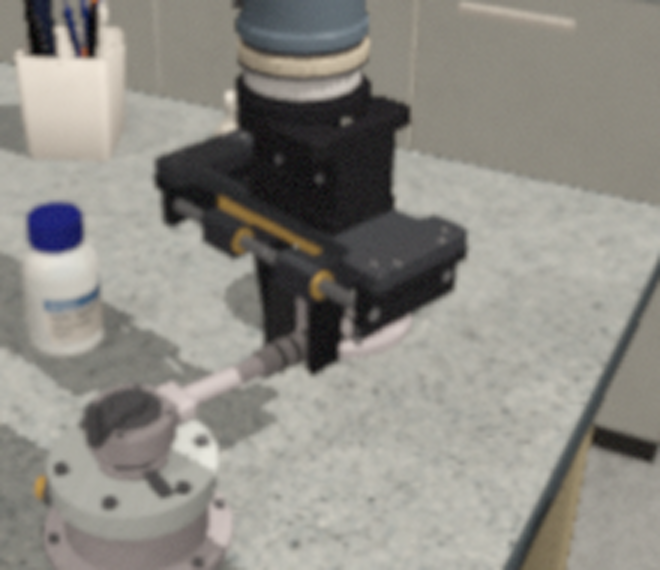

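View pics/top12.png

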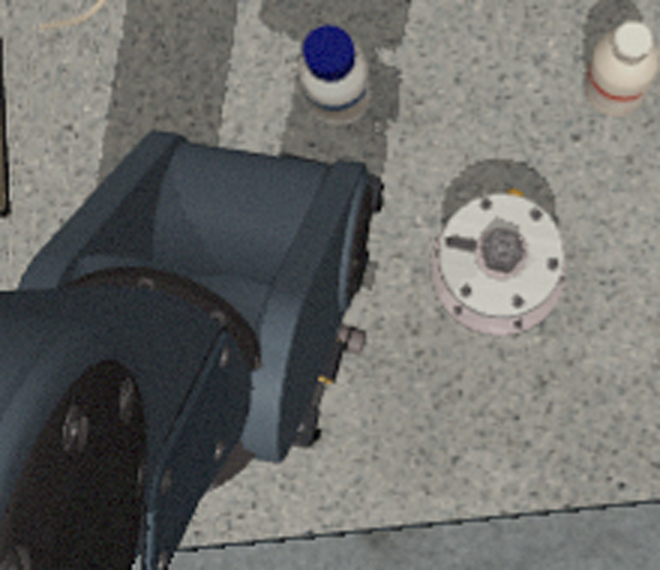

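servo_tool:
  increments:
    - [0.68,[0.3,9,0],-4]
    - [0.68,[0.3,9,0],-4]
    - [0.68,[0.3,9,0],-4]
    - [0.68,[0.3,9,0],-4]
    - [0.68,[0.3,9,0],-4]

```text
time_s: 13.02
position: [0.5404, -0.0287, 0.0511]
tcp_rot: [[-0.001, 1.0, -0.006], [1.0, 0.001, -0.0], [-0.0, -0.006, -1.0]]
force: [-5.0, -1.9, 2.1]
opening: 0.321
```

```bash
python3 -c "
from h import *
arc();print(bot.read_state()['joint_positions'])
for c,(x,y) in(('scene',(150,170)),):
  im,d=bot.capture(c)
  cv2.imwrite(f'pics/{c}13.png',cv2.resize(im[y:y+130,x:x+140],None,fx=4,fy=4,interpolation=cv2.INTER_CUBIC))
"
```

```text
yaw 90.1 r 0.1257 bearing 89.0 z 0.0511 F [-5.  -1.9  2.1] op 0.321 t 13.025
[-14.81740861  36.70044961 100.83706291  -0.13319567  42.80278305
 -14.77391722]
```

View pics/scene13.png

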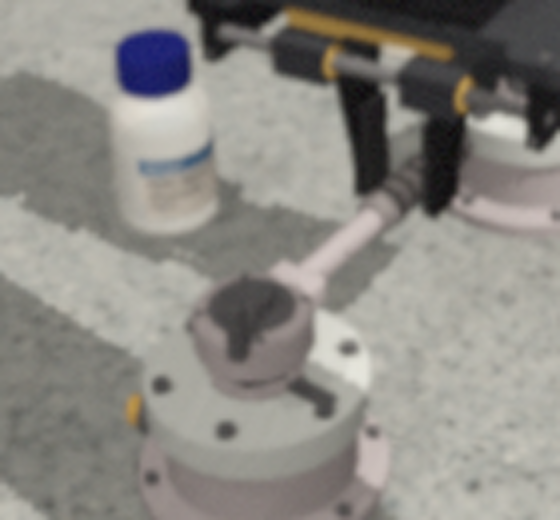

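```bash
python3 -c "
from h import *
f=lambda p,o,s:((p[0]+.5)/s-.5+o[0],(p[1]+.5)/s-.5+o[1])
for p in(f((171,473),(150,120),3),f((325,408),(150,170),4)):
  X=atz('scene',p,.064);v=X[:2]-[.5425,.097];print(X.round(4),np.degrees(np.arctan2(v[1],v[0])),np.hypot(*v))
"
```

```text
[0.5281 0.1395 0.064 ] 108.75541418434923 0.044861196123926445
[0.5011 0.1091 0.064 ] 163.74285402740236 0.04308027282267311
```

servo_tool:
  increments:
    - [0.68,[0,-2,0],0]
    - [0.4,[0,0,0],0]
    - [0.4,[0,0,0],0]
    - [0.4,[0,0,-15],0]
    - [0.4,[0,0,-30],0]

```text
time_s: 13.7
position: [0.5411, -0.0286, 0.0969]
tcp_rot: [[0.001, 1.0, -0.001], [1.0, -0.001, 0.0], [0.0, -0.001, -1.0]]
force: [-0.5, 0.2, -0.5]
opening: 0.588
```

servo_tool:
  increments:
    - [0.4,[0,0,-40],0]
    - [0.4,[0,0,-40],0]
    - [0.4,[-50,0,0],0]
    - [0.4,[-50,0,0],0]
    - [0.4,[-50,0,0],0]

```text
time_s: 14.32
position: [0.5419, -0.1802, 0.1782]
tcp_rot: [[0.0, 1.0, 0.003], [1.0, -0.0, -0.001], [-0.001, 0.003, -1.0]]
force: [-0.2, -0.1, 0.7]
opening: 0.599
```

servo_tool:
  increments:
    - [0.4,[-50,-20,0],0]
    - [0.4,[-50,-20,0],0]
    - [0.4,[-40,-20,0],0]
    - [0.4,[0,0,0],0]
    - [0.4,[0,0,0],0]

```text
time_s: 14.95
position: [0.4814, -0.3184, 0.1772]
tcp_rot: [[0.001, 1.0, 0.001], [1.0, -0.001, -0.0], [-0.0, 0.001, -1.0]]
force: [0.1, 0.3, -0.3]
opening: 0.602
```

```bash
python3 -c "
from h import *
arc()
for c,(x,y) in(('scene',(150,110)),('top',(100,110))):
  im,d=bot.capture(c)
  cv2.imwrite(f'pics/{c}14.png',cv2.resize(im[y:y+190,x:x+220],None,fx=3,fy=3,interpolation=cv2.INTER_CUBIC))
  for t in('media_bottle','buffer_0'):print(c,t,[r['bbox'] for r in bot.find_in(c,t)][:1])
"
```

```text
yaw 89.9 r 0.4199 bearing 81.6 z 0.1772 F [ 0.1  0.3 -0.3] op 0.602 t 14.95
scene media_bottle [[176.9, 177.4, 205.2, 230.5]]
scene buffer_0 [[239.7, 139.5, 261.2, 183.0]]
top media_bottle [[196.6, 127.4, 224.6, 160.9]]
top buffer_0 [[293.9, 129.7, 319.2, 156.8]]
```

View pics/scene14.png

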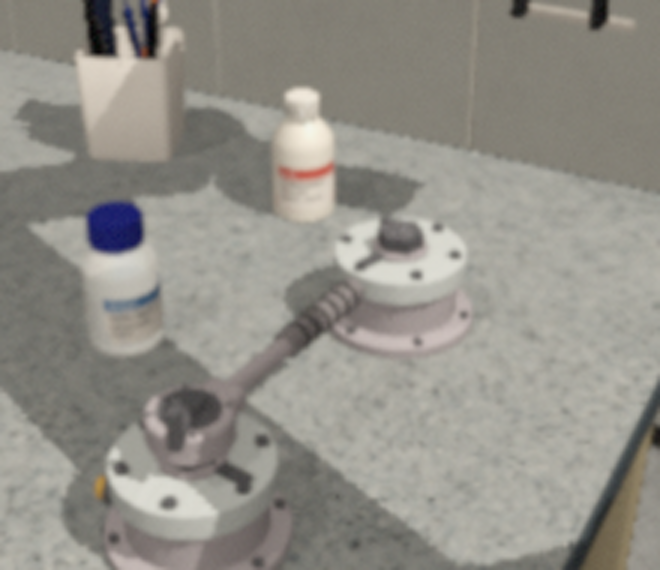

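View pics/top14.png

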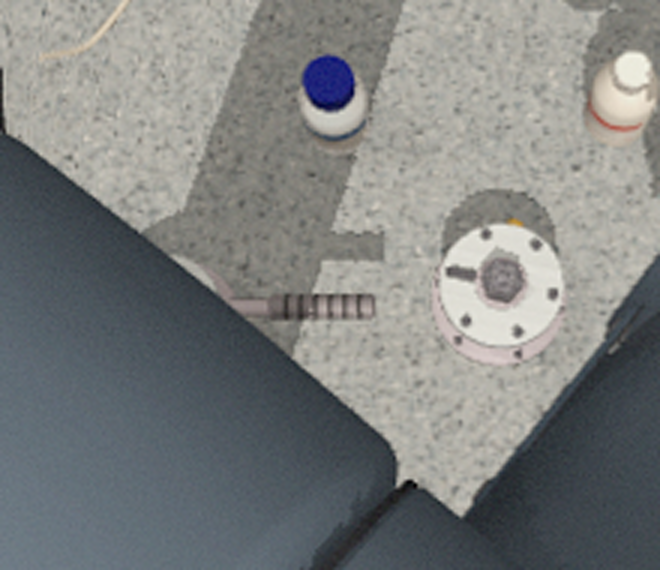

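```bash
python3 -c "
from h import *
im=cv2.imread('pics/scene14.png');cv2.imwrite('pics/z14.png',cv2.resize(im[360:520,90:300],None,fx=3,fy=3,interpolation=cv2.INTER_CUBIC))
f=lambda p,o,s:((p[0]+.5)/s-.5+o[0],(p[1]+.5)/s-.5+o[1])
for p in((243,487),(175,398)):
  X=atz('scene',f(p,(150,110),3),.064 if p[0]>200 else .122);v=X[:2]-[.5425,.097];print(X.round(4),np.degrees(np.arctan2(v[1],v[0])),np.hypot(*v))
X=atz('top',f((374,306),(100,110),3),.084);v=X[:2]-[.5425,.097];print(X,np.degrees(np.arctan2(v[1],v[0])),np.hypot(*v))
"
```

```text
[0.501 0.11  0.064] 162.62256875490985 0.043527186423970084
[0.532  0.1229 0.122 ] 112.1255412121012 0.027925155676846006
[ 0.52612218 -0.07046933  0.084     ] -95.58553409901931 0.16826826918303112
```

View pics/z14.png

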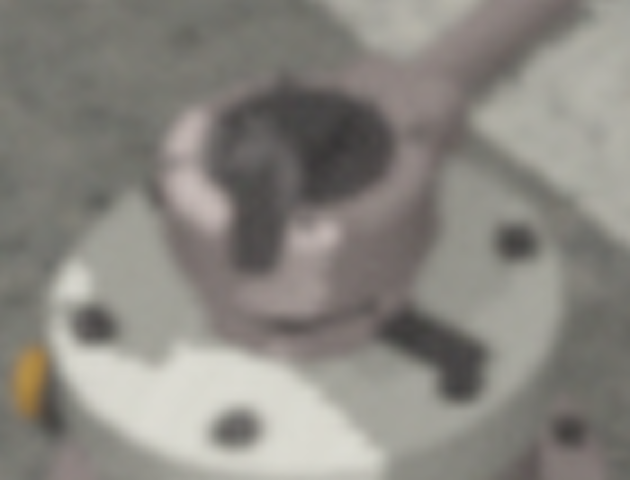

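```bash
python3 -c "
from h import *
f=lambda p,o,s:((p[0]+.5)/s-.5+o[0],(p[1]+.5)/s-.5+o[1])
X=atz('scene',f((175.5,448),(150,110),3),.096);v=X[:2]-[.5425,.097];print(X.round(4),np.degrees(np.arctan2(v[1],v[0])),np.hypot(*v))
for a in(.2,.3,.4,.5):
  th=np.radians(84.4)+a
  print(a,[((proj('scene',[.5425+.038*np.cos(th),.097+.038*np.sin(th),z])[0]-[150,110]-[30,120])*9).round() for z in(.122,.096)])
"
```

```text
[0.5281 0.1312 0.096 ] 112.81033988473853 0.03709389371805372
0.2 [array([181., 137.]), array([193., 254.])]
0.3 [array([201., 141.]), array([212., 259.])]
0.4 [array([221., 145.]), array([232., 262.])]
0.5 [array([243., 147.]), array([253., 264.])]
```

```bash
python3 -c "
from h import *
print(bot.hand_in())"
```

```text
the job is handed in; nothing more can be done
None
```

I flipped the direction lever to the loosening side and swung the handle about 75° anticlockwise. I then let go, moved the arm clear and handed the job in at about 15 s of the 46 s allowed. I don't have a verdict on whether it passed.

**Last checks, from camera images taken after release:**
- **Lever:** it stands at about +0.5 rad against the handle, at its loosening stop (it counts as flipped above 0.3).
- **Plug:** the tell-tale tab went from a bearing of about 109° to 163°, so the plug turned about 54° (0.94 rad; the target is above 0.7). Images just before and after letting go agree to about 1°, so it appears to stay where it was left.
- **Bottles:** both are upright, and the networks' boxes match the starting ones to within about 3 pixels.
- **Robot:** the force on the tool reads about zero. The gripper is 0.42 m from the ratchet's axis, about 15 cm above the second vessel's side of the bench.

**What disagreed:**
- **Fingertip height:** in the depth images the fingertips ended about 21 mm above the reported tool position. The first push passed over the lever tab without touching it. I corrected for this on the second push and when taking hold of the handle.
- **Single-camera measurements:** the arm hid the head from the top camera in the final pictures. The lever and plug angles therefore come from the scene camera alone, with points picked by hand.

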